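# Fit the winder's spindle

## Task

Take the orange pipe offcut out of the winder frame and stand it upright in the small empty red crate. Then fetch the steel spindle from its bin and push it, tip first, in at the blue cheek and on through both cheeks until its brass collar sits fully home against the blue cheek; the empty wooden rest is there to lay it down and take it again by the handle. Leave the other things on the table where they are.

Things in the scene. Friction and masses are not known exactly. Their poses are not given: they have to be found in the camera images.
- winder: Fixed plywood frame: base 90 (x) x 116 (y) x 12 mm, two upright cheek plates 90 wide (x), 12 thick (y), up to z = 135. Origin: centre of the underside, z up. Outer faces at y = -52 (BLUE cheek) and +52 (plain wood), 80 mm between them. An 18 mm hole runs along y through each cheek at x = 0, z = 105. The spindle enters at the blue cheek, going towards +y.
- winder_entry (a point): Centre of the hole's mouth on the outer face of the blue cheek: (0, -52, 105) mm in the winder's frame, which also gives its axes.
- winder_exit (a point): Centre of the hole on the outer face of the plain cheek: (0, 52, 105) mm in the winder's frame.
- spindle: Loose steel spindle, 190 mm long along its y axis, 0.12 kg. Origin: on the axis at the brass collar's front face. Shaft 14 mm thick from y = 0 to the tip at +130 (last 8 mm tapered); collar 34 mm thick, y = 0 to -10; green round handle 20 mm thick, y = -10 to -60. Centre of mass y = +30. Starts level in the store; handle, collar and 24 to 36 mm of shaft under the roof.
- spindle_tip (a point): Tip of the spindle's shaft, on its axis, (0, 130, 0) mm in the spindle's frame.
- store: Fixed: red bin on its side over a plank, mouth to +y, keeps the spindle. Origin at table top, z up. Bin: x = -45 to 45, y = -168 to -52, roof underside z = 119, top 124 mm, sides and back closed. Plank 84 wide (x), 10 thick, y = -170 to 54. Two 8 mm thick V rests at y = -62 and +32, flank tops z = 77, carry the shaft along y at x = 0, z = 75, tip to +y.
- cradle: Empty wooden rest, fixed: base 70 (x) x 110 (y) x 10 mm; two 8 mm thick V rests at y = -40 and +40 hold the spindle's shaft along y with its axis at z = 62 mm. V tops at z = 69, about 33 mm wide. Origin: centre of the underside, z up. With the spindle's origin near y = -57 (tip to +y; or the reverse) it lies steady, handle free.
- crate: Small open red crate for offcuts, fixed, 145 x 145 mm outside, 60 mm tall, walls and floor 4 to 5 mm. Origin: centre of the underside, z up.
- pipe: Loose orange plastic pipe offcut, 50 mm outer diameter, 140 mm tall, 0.1 kg, standing on the winder's base board (12 mm thick) between the cheeks, in the spindle's way. Origin: centre of its lower end, z along the pipe.
- jar: Bystander: jar, 50 mm diameter, 55 tall. Origin: centre of the underside.
- plank: Bystander: wooden block 60 (x) x 130 (y) x 35 mm. Origin: centre of the underside.
- tin: Bystander: tin can, 72 mm diameter, 85 tall. Origin: centre of the underside.
- green_ring: Bystander: green pipe ring, 76 mm diameter, 34 tall. Origin: centre of the underside.
- jar_lid: Bystander: brass-coloured lid, 72 mm diameter, 15 tall. Origin: centre of the underside.
- hose: Bystander: black ribbed hose piece, standing, 71 mm diameter, 77 tall. Origin: centre of the underside.
- offcut: Bystander: wood offcut 90 (x) x 40 (y) x 30 mm. Origin: centre of the underside.
Mind the look-alikes: they are no part of the job. There is more than one size of the spindle; the one meant has the size given above.

How it is judged (in metres and radians):
On the way, in this order (a step that is already met when the one before it is completed fails the run):
1. the orange pipe stands in the red crate (x of pipe in the frame of crate between -0.055 and 0.055 m and y of pipe in the frame of crate between -0.055 and 0.055 m and height (world z) of pipe below 0.02 m and angle between pipe's own z axis and vertical below 0.15 rad and linear speed of pipe below 0.05 m/s), for 0.2 s.
2. the spindle's tip is through the hole in the blue cheek (y of spindle_tip in the frame of winder between -0.035 and 0.2 m and x of spindle_tip in the frame of winder between -0.012 and 0.012 m and z of spindle_tip in the frame of winder between 0.09 and 0.12 m), for 0.1 s.
At the end, for the whole second after the job is handed in: Spindle at rest through both holes from the blue cheek: collar within 6 mm of it, shaft within 6 mm sideways and 7 mm in height of the hole line, aligned to 0.08 rad. Orange pipe upright (0.15 rad) on the red crate's floor, within 55 mm of its centre along each side. Bystanders moved under 40 mm (all of step 1 and y of spindle in the frame of winder between -0.058 and -0.049 m and x of spindle in the frame of winder between -0.006 and 0.006 m and z of spindle in the frame of winder between 0.098 and 0.112 m and x of spindle_tip in the frame of winder between -0.006 and 0.006 m and z of spindle_tip in the frame of winder between 0.098 and 0.112 m and y of spindle_tip in the frame of winder above 0.068 m and angle between the y axis of spindle and the y axis of winder, either way round below 0.08 rad and linear speed of spindle below 0.02 m/s); the robot touches nothing.
It fails at once if a bystander is moved by more than 40 mm (distance of any of jar, plank, tin, green_ring, jar_lid, hose, offcut from where it was at the start of the episode above 0.04 m).
It also fails if it takes over 72 s, if anything falls off the work surface, if the arm or the gripper's body presses on something with over 40 N, if the wrist force passes 120 N, or if a joint passes its speed limit or range.

## Robot

A 6-joint arm with a two-finger parallel gripper is mounted at the origin on the work surface. World frame = base frame: x ahead of the robot, y to its left, z up, the work surface at z = 0. Lengths are in m, angles in degrees, forces in N, time in s.
With the tool pointing down it reaches from about 0.375 to 0.9 m from the base axis. Payload 3.1 kg.
Tool frame: the origin (TCP) lies at the very end of the fingers, on their centre line; the grasp point (between the pads) lies 19 mm behind it (bot.hold_point_z is the z of the grasp point in the tool frame, in m); z points along the fingers, y is the line along which they close (so a half turn about z gives the same grasp; the last joint's range is limited). The gripper opens to 87 mm and grips with 3 to 60 N. Pads are 19 mm wide; open, the fingers measure 117 mm over their backs; the gripper's body (75 mm by 190 mm) begins 51 mm behind the grasp point.
Start: joints at [-78.237, 30.224, 82.088, -0, 67.689, -10.227], TCP at [0.234, -0.579, 0.223] pointing down, gripper open.
Joint ranges: [-176.69, 176.69], [-43.24, 126.21], [12.49, 139.97], [-82, 262], [0, 151.66], [-163.58, 163.58]. Speed limits (degrees/s): [159.86, 159.86, 180, 180, 180, 180].

## Interface

Orientations are given as a 3x3 rotation matrix whose columns are the frame's x, y, z axes.
In Python, from rig import bot, capture, camera_model gives the robot as it stands.
- The arm moves only by the tool apply_moves, never from a script. Its argument "plan" is text: rows parted by semicolons, each of 6 numbers parted by spaces: the shift along the tool's x, y, z in units of 0.05 m (1.0 is 0.05 m), then the turn, a rotation vector about the tool's x, y, z in units of 360 degrees (1.0 is 360 degrees). In form: dx dy dz ax ay az; .... A call has 1 to 10 rows; each row shifts and turns the commanded pose from where the row before left it, along the tool's axes as they then stand; what a row does not reach is not made up. A row lasts 1/12 s, in which the tool goes at most 41.7 mm and 7.16 degrees, less where a joint would pass 70% of its speed; a pose out of reach is approached as far as the arm can. A call with a number of a shift or a turn outside -1 to 1 is refused whole. A call with a gripper value outside its range is refused whole. "gripper" is the gripper command: -1 is shut, 1 is fully open, values between are in proportion, set as the call begins (left out, the last holds). The fingers move at their own pace and stop on an object; the grip force is fixed at half the most. Time passes only in rows, so rows that do not move let the fingers close. It gives the time, the measured TCP pose, the force, the opening and the grip force at its end, in the units of the state.
- bot.read_state(): the state, without advancing time (a new reading comes with each control period).
- capture(name): name is "side" or "top" or "wrist"; returns the picture (420x560x3 uint8, red, green, blue); there is no depth.
- camera_model(name): a dict with "vertical_fov" (degrees; the focal length in pixels is half the picture's height over the tangent of half this angle, whatever the lens; pixels are square), "cx", "cy" (the principal point, pixels), "position" and "rotation" of the camera in the world; the wrist camera has in their place "hand_eye" (4x4, takes a point from camera to tool coordinates, whose origin is the TCP and whose axes are the flange's). Camera axes: x right, y down, z forward; pixel columns grow to the right and rows downward; lengths in m; the calibration is good to about 2 mm. The wrist camera is an equidistant fisheye: a pixel r from the principal point sees the ray r / f radians off the axis. A picture is of the moment at which its call begins: read the wrist's pose just before it. camera_model takes no time and is no camera call.
- bot.hand_in(): hands the job in; it is judged then, once.
The state is a dict: "time_s": time; "joint_positions": joint angles; "qvel": joint speeds; "tau": joint torques, N m; "position": TCP position; "tcp_rot": TCP orientation; "force": force on the tool from outside, world axes, zero at the start; "moment": the same for the moment, N m; "opening": opening from 0.0 (shut) to 1.0 (fully open); "grasp_force": force on a finger pad.
Only numpy, scipy, OpenCV 4.12 (cv2) and the standard library are available. Lean on these libraries where they do the work, as an engineer would, in place of code of your own. Each camera call takes 0.05 s, during which the arm holds its last target. There are 200 camera calls.

## Working session

There is one attempt and no reset: what is moved stays moved. The work goes in short steps, Python scripts to look and compute and a tool call to move; the robot and the scene stay as the last step left them, time stands still between calls to the robot, and variables do not carry over. Pictures are saved under pics/ and viewed, at most 10 in all, crops included, and the job is handed in when it is done.

Besides the shell and the picture viewer there is one more tool, called after ">>>" as name(argument=value, ...) on one line, values as JSON. apply_moves: Moves the arm, as the interface text tells. Its arguments: {"type":"object","properties":{"plan":{"type":"string"},"gripper":{"type":"number"}},"required":["plan"]}

```bash
ls; mkdir -p pics; python3 - <<'E'
from rig import bot,capture,camera_model
import cv2
for n in ("side","top","wrist"):
    im=capture(n); cv2.imwrite(f"pics/{n}0.png",im[:,:,::-1]); print(n,camera_model(n))
s=bot.read_state();print(s["time_s"],s["position"],s["tcp_rot"])
a=cv2.imread("pics/top0.png");cv2.imwrite("pics/top0b.png",cv2.resize(a,(800,600),interpolation=cv2.INTER_CUBIC))
a=cv2.imread("pics/side0.png");cv2.imwrite("pics/side0b.png",cv2.resize(a,(800,600),interpolation=cv2.INTER_CUBIC))
E
```

```text
pics
side {'vertical_fov': 55.44602899262546, 'cx': 286.64949154326797, 'cy': 207.44347386622206, 'position': array([0.28744311, 0.76712057, 0.66678064]), 'rotation': array([[-0.94787933, -0.18875898,  0.25669985],
       [-0.31805597,  0.51220465, -0.79780122],
       [ 0.01910929, -0.83786421, -0.54554413]])}
top {'vertical_fov': 47.26151752549061, 'cx': 276.8292437364865, 'cy': 197.63902389657434, 'position': array([ 0.45771515, -0.05331028,  1.65120538]), 'rotation': array([[-0.00313644, -0.99759418,  0.06925327],
       [-0.99993782,  0.00238762, -0.01089291],
       [ 0.01070136, -0.06928313, -0.99753964]])}
wrist {'vertical_fov': 65.70646984690485, 'cx': 280.365847711028, 'cy': 214.21912053932368, 'hand_eye': array([[ 6.40573734e-04, -9.52685398e-01, -3.03957434e-01,
         8.48284545e-02],
       [ 9.99999635e-01,  7.82192406e-04, -3.44159317e-04,
        -8.92402344e-05],
       [ 5.65628753e-04, -3.03957103e-01,  9.52685551e-01,
        -1.62441898e-01],
       [ 0.00000000e+00,  0.00000000e+00,  0.00000000e+00,
         1.00000000e+00]])}
0.15 [ 0.23392794 -0.57897536  0.22180859] [[ 9.27249794e-01  3.74443158e-01 -3.74569931e-04]
 [ 3.74443260e-01 -9.27248442e-01  1.60356151e-03]
 [ 2.53123251e-04 -1.62715727e-03 -9.99998644e-01]]
```

View pics/top0b.png

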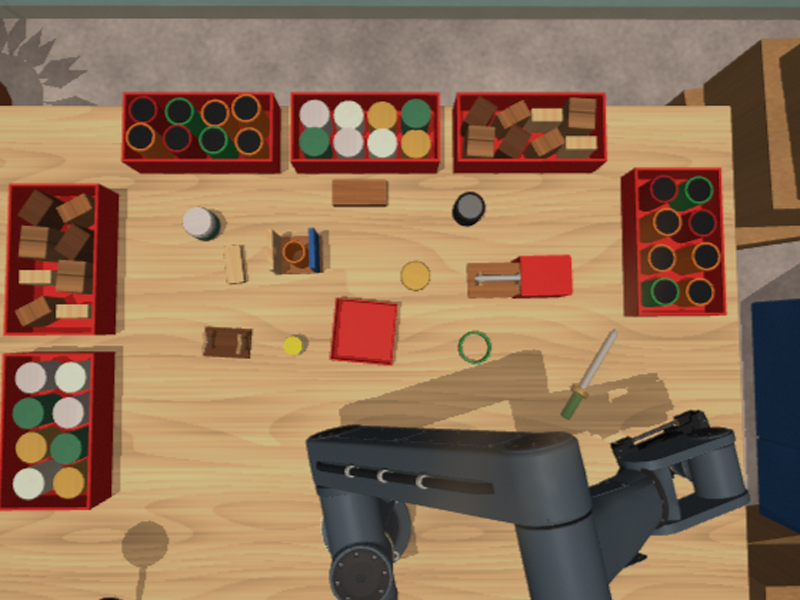

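View pics/side0b.png

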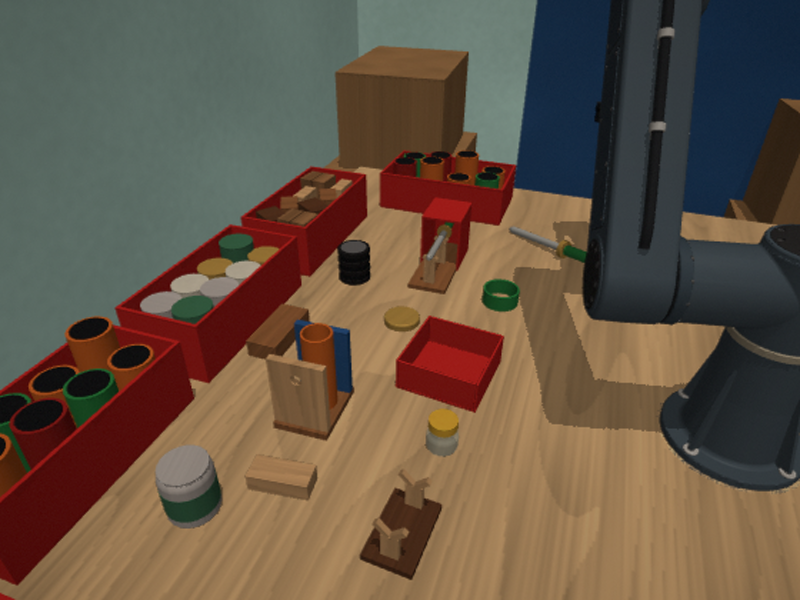

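```bash
cat > h.py <<'E'
import numpy as np, cv2
from rig import bot,capture,camera_model
def cam(n,s=None):
    m=camera_model(n); f=210/np.tan(np.radians(m["vertical_fov"]/2))
    if n=="wrist":
        s=s or bot.read_state(); T=np.eye(4);T[:3,:3]=s["tcp_rot"];T[:3,3]=s["position"];T=T@m["hand_eye"]
        return f,m["cx"],m["cy"],T[:3,3],T[:3,:3],True
    return f,m["cx"],m["cy"],np.array(m["position"]),np.array(m["rotation"]),False
def world(c,u,v,z):
    f,cx,cy,p,R,fe=c; d=np.array([u-cx,v-cy,f])
    if fe:
        r=np.hypot(d[0],d[1]);t=r/f;d=np.array([d[0]/r*np.sin(t),d[1]/r*np.sin(t),np.cos(t)])
    d=R@d; return p+d*(z-p[2])/d[2]
def pix(c,P):
    f,cx,cy,p,R,fe=c; q=R.T@(np.asarray(P)-p)
    if fe:
        r=np.hypot(q[0],q[1]);t=np.arctan2(r,q[2]);return np.array([cx+f*t*q[0]/r,cy+f*t*q[1]/r])
    return np.array([cx+f*q[0]/q[2],cy+f*q[1]/q[2]])
E
python3 - <<'E'
from h import *
c=cam("top");np.set_printoptions(precision=4,suppress=True)
for n,z,L in [("pipe",.152,[(295,252)]),("blue",.135,[(310,229),(319,229),(319,272),(310,272)]),("cradle",.01,[(205,328),(252,328),(251,357),(203,356)]),
 ("crate",.06,[(336,298),(399,304),(392,364),(331,359)]),("roof",.124,[(520,257),(571,255),(573,295),(520,297)]),("plk",.01,[(467,263),(468,297)]),("tip",.075,[(474,279)]),
 ("lid",.015,[(415,275)]),("ring",.034,[(475,347)]),("jar",.055,[(292,345)]),("offcutpl",.035,[(360,192)]),("hose",.077,[(468,208)]),("offcut",.03,[(234,264)]),("tin",.085,[(200,222)])]:
    W=[world(c,u*.7,v*.7,z) for u,v in L]; print(n,*[w[:2] for w in W],"mean",np.mean(W,0)[:2])
E
```

```text
pipe [0.6291 0.1507] mean [0.6291 0.1507]
blue [0.6824 0.12  ] [0.6824 0.1   ] [0.5864 0.0996] [0.5864 0.1195] mean [0.6344 0.1098]
cradle [0.4637 0.3827] [0.4634 0.271 ] [0.3946 0.2726] [0.3974 0.3864] mean [0.4298 0.3282]
crate [0.5321 0.0674] [ 0.5178 -0.0787] [ 0.3793 -0.0621] [0.3913 0.0786] mean [0.4551 0.0013]
roof [ 0.62   -0.3495] [ 0.6243 -0.4643] [ 0.5344 -0.4669] [ 0.5303 -0.3481] mean [ 0.5773 -0.4072]
plk [ 0.6179 -0.2436] [ 0.536  -0.2451] mean [ 0.5769 -0.2443]
tip [ 0.5744 -0.2518] mean [ 0.5744 -0.2518]
lid [ 0.5888 -0.118 ] mean [ 0.5888 -0.118 ]
ring [ 0.4171 -0.2575] mean [ 0.4171 -0.2575]
jar [0.4237 0.1693] mean [0.4237 0.1693]
offcutpl [0.786  0.0129] mean [0.786  0.0129]
hose [ 0.7396 -0.2394] mean [ 0.7396 -0.2394]
offcut [0.6147 0.3113] mean [0.6147 0.3113]
tin [0.7065 0.3781] mean [0.7065 0.3781]
```

>>> apply_moves(plan="0 0 -0.24 0 0 -0.0189;0 0 -0.24 0 0 -0.0189;0 0 -0.24 0 0 -0.0189;0 0 -0.24 0 0 -0.0189;0 0 -0.24 0 0 -0.0189;0 0 -0.24 0 0 -0.0189;0 0 -0.24 0 0 -0.0189;0 0 -0.24 0 0 -0.0189;0 0 -0.24 0 0 -0.0189;0 0 -0.24 0 0 -0.0189", gripper=1)

```text
time_s: 0.98
position: [0.234, -0.5791, 0.3427]
tcp_rot: [[-0.006, 1.0, -0.0], [1.0, 0.006, 0.001], [0.001, -0.0, -1.0]]
force: [-0.1, -0.2, -0.3]
opening: 1.001
grasp_force: 0.0
```

>>> apply_moves(plan="0.66 0.36 0 0 0 0;0.66 0.36 0 0 0 0;0.66 0.36 0 0 0 0;0.66 0.36 0 0 0 0;0.66 0.36 0 0 0 0;0.66 0.36 0 0 0 0;0.66 0.36 0 0 0 0;0.66 0.36 0 0 0 0;0.66 0.36 0 0 0 0;0.66 0.36 0 0 0 0")

```text
time_s: 1.82
position: [0.4142, -0.2475, 0.3424]
tcp_rot: [[-0.0, 1.0, -0.0], [1.0, 0.0, 0.0], [0.0, -0.0, -1.0]]
force: [0.9, -0.4, -0.1]
opening: 0.997
grasp_force: 0.0
```

>>> apply_moves(plan="0.66 0.36 0 0 0 0;0.66 0.36 0 0 0 0;0.66 0.36 0 0 0 0;0.66 0.36 0 0 0 0;0.66 0.36 0 0 0 0;0.66 0.36 0 0 0 0;0.66 0.36 0 0 0 0;0.66 0.36 0 0 0 0;0.66 0.36 0 0 0 0;0.66 0.36 0 0 0 0")

```text
time_s: 2.65
position: [0.594, 0.0826, 0.3422]
tcp_rot: [[-0.001, 1.0, -0.001], [1.0, 0.001, -0.0], [-0.0, -0.001, -1.0]]
force: [0.6, -0.7, -0.1]
opening: 1.002
grasp_force: 0.0
```

>>> apply_moves(plan="0.66 0.36 0 0 0 0;0.66 0.36 0 0 0 0;0 0 0 0 0 0;0 0 0 0 0 0")

```text
time_s: 2.98
position: [0.6297, 0.1485, 0.3413]
tcp_rot: [[-0.004, 1.0, -0.002], [1.0, 0.004, -0.0], [-0.0, -0.002, -1.0]]
force: [-0.3, -1.0, -0.4]
opening: 1.004
grasp_force: 0.0
```

```bash
python3 - <<'E'
from h import *
s=bot.read_state();im=capture("wrist")
import json
json.dump({"position":s["position"].tolist(),"tcp_rot":s["tcp_rot"].tolist()} if hasattr(s["position"],"tolist") else {"position":s["position"],"tcp_rot":s["tcp_rot"]},open("w1.json","w"))
cv2.imwrite("pics/w1.png",im[:,:,::-1])
cv2.imwrite("pics/w1b.png",cv2.resize(im[:,:,::-1],(800,600),interpolation=cv2.INTER_CUBIC))
print(s["time_s"],s["position"],s["tcp_rot"],s["force"],s["joint_positions"])
E
```

```text
2.9833 [0.62965298 0.14853802 0.34133058] [[-3.93932824e-03  9.99990731e-01 -1.73764019e-03]
 [ 9.99992176e-01  3.93869719e-03 -3.66439879e-04]
 [-3.59592444e-04 -1.73907012e-03 -9.99998423e-01]] [-0.2941782  -0.97709712 -0.36363938] [ 3.40129270e+00  2.62810100e+01  6.97507793e+01 -1.51327318e-02
  8.40688407e+01  3.17718007e+00]
```

View pics/w1b.png

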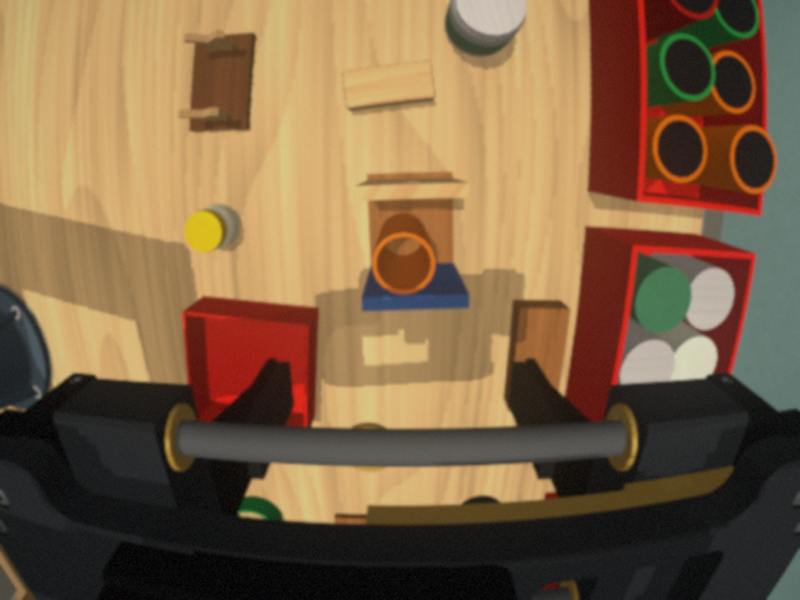

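```bash
python3 - <<'E'
import cv2,numpy as np
a=cv2.imread("pics/w1.png")
b=cv2.resize(a[115:225,225:345],None,fx=5,fy=5,interpolation=cv2.INTER_CUBIC);cv2.imwrite("pics/w1c.png",b);print(b.shape)
E
```

```text
(550, 600, 3)
```

View pics/w1c.png

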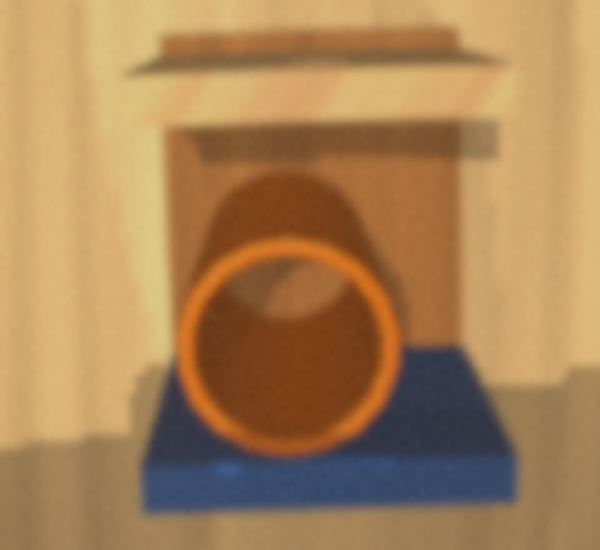

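```bash
python3 - <<'E'
from h import *
import json
np.set_printoptions(precision=4,suppress=True)
s=json.load(open("w1.json"));s={k:np.array(v) for k,v in s.items()};c=cam("wrist",s)
from scipy.optimize import least_squares
W=lambda u,v,z:world(c,225+(u-2)/5,115+(v-2)/5,z)
print("pipe",W(290.5,347,.152))
loc={(-45,-40):(145,466),(-45,-52):(143,512),(45,-40):(516,455),(45,-52):(517,500),(45,40):(505,118),(45,52):(506,63)}
P=np.array([[k[0]/1e3,k[1]/1e3] for k in loc]);Q=np.array([W(*v,.135)[:2] for v in loc.values()])
def tr(p):
    a=p[2];return P@np.array([[np.cos(a),np.sin(a)],[-np.sin(a),np.cos(a)]])+p[:2]
r=least_squares(lambda p:(tr(p)-Q).ravel(),[.63,.16,0]);print(r.x[:2],np.degrees(r.x[2]),(tr(r.x)-Q)*1e3)
W2=lambda u,v,z:world(c,u*.7,v*.7,z)
for L in [(190,32),(255,33),(250,130),(190,130)]: print("cradle",W2(*L,.01)[:2])
for L in [(186,305),(318,309)]: print("crate",W2(*L,.06)[:2])
E
```

```text
pipe [0.6326 0.1559 0.152 ]
[0.6395 0.1648] 3.052181286265575 [[-1.6874 -0.8151]
 [-0.3355 -1.3113]
 [ 0.0754  0.7667]
 [-0.0687  0.0139]
 [ 1.2894  0.9792]
 [ 0.7267  0.3666]]
cradle [0.3928 0.3965]
cradle [0.4718 0.3837]
cradle [0.4672 0.2736]
cradle [0.3946 0.2802]
crate [0.3983 0.0915]
crate [0.5463 0.0879]
```

>>> apply_moves(plan="0.15 0.06 0.5 0 0 0.0;0 0 0.75 0 0 0;0 0 0.75 0 0 0;0 0 0.75 0 0 0;0 0 0.75 0 0 0;0 0 0.6 0 0 0;0 0 0.4 0 0 0;0 0 0.22 0 0 0;0 0 0 0 0 0;0 0 0 0 0 0")

```text
time_s: 3.87
position: [0.6329, 0.1532, 0.107]
tcp_rot: [[0.001, 1.0, 0.0], [1.0, -0.001, -0.0], [-0.0, 0.0, -1.0]]
force: [0.1, 0.1, -0.2]
opening: 0.996
grasp_force: 0.0
```

>>> apply_moves(plan="0 0 0 0 0 0;0 0 0 0 0 0;0 0 0 0 0 0;0 0 0 0 0 0;0 0 0 0 0 0;0 0 0 0 0 0;0 0 0 0 0 0;0 0 0 0 0 0", gripper=-1)

```text
time_s: 4.53
position: [0.6327, 0.1543, 0.1068]
tcp_rot: [[-0.001, 1.0, 0.0], [1.0, 0.001, 0.0], [0.0, 0.0, -1.0]]
force: [-0.6, -1.0, 1.7]
opening: 0.575
grasp_force: 30.0
```

>>> apply_moves(plan="0 0 -0.4 0 0 0;0 0 -0.65 0 0 0;0 0 -0.65 0 0 0;0 0 -0.65 0 0 0;0 0 -0.65 0 0 0;0 0 0 0 0 0")

```text
time_s: 5.03
position: [0.6368, 0.1547, 0.2642]
tcp_rot: [[-0.001, 1.0, 0.014], [1.0, 0.001, 0.001], [0.001, 0.014, -1.0]]
force: [1.1, 0.3, 0.4]
opening: 0.574
grasp_force: 30.0
```

>>> apply_moves(plan="-0.3 -0.35 0 0 0 0;-0.38 -0.45 0 0 0 0;-0.38 -0.45 0 0 0 0;-0.38 -0.45 0 0 0 0;-0.38 -0.45 0 0 0 0;-0.38 -0.45 0 0 0 0;-0.38 -0.45 0 0 0 0;-0.4 -0.45 0 0 0 0;0 0 0 0 0 0;0 0 0 0 0 0")

```text
time_s: 5.87
position: [0.4564, 0.0047, 0.2561]
tcp_rot: [[0.002, 1.0, -0.001], [1.0, -0.002, 0.001], [0.001, -0.001, -1.0]]
force: [0.9, -0.7, -1.4]
opening: 0.574
grasp_force: 30.0
```

>>> apply_moves(plan="0 0 0.6 0 0 0;0 0 0.6 0 0 0;0 0 0.6 0 0 0;0 0 0.5 0 0 0;0 0 0.4 0 0 0;0 0 0.2 0 0 0;0 0 0.06 0 0 0;0 0 0.06 0 0 0;0 0 0 0 0 0;0 0 0 0 0 0")

```text
time_s: 6.7
position: [0.4587, 0.0052, 0.106]
tcp_rot: [[-0.001, 1.0, 0.002], [1.0, 0.001, -0.0], [-0.0, 0.002, -1.0]]
force: [-0.7, -0.3, -1.1]
opening: 0.574
grasp_force: 30.0
```

>>> apply_moves(plan="0 0 0.04 0 0 0;0 0 0.04 0 0 0;0 0 0.02 0 0 0;0 0 0 0 0 0;0 0 0 0 0 0;0 0 0 0 0 0")

```text
time_s: 7.2
position: [0.4578, 0.0051, 0.1007]
tcp_rot: [[-0.0, 1.0, 0.0], [1.0, 0.0, -0.0], [-0.0, 0.0, -1.0]]
force: [0.5, 0.8, -1.4]
opening: 0.574
grasp_force: 30.0
```

>>> apply_moves(plan="0 0 0 0 0 0;0 0 0 0 0 0;0 0 0 0 0 0;0 0 0 0 0 0;0 0 0 0 0 0;0 0 0 0 0 0", gripper=1)

```text
time_s: 7.7
position: [0.4578, 0.0051, 0.1006]
tcp_rot: [[-0.001, 1.0, 0.0], [1.0, 0.001, -0.0], [-0.0, 0.0, -1.0]]
force: [-0.5, 0.3, 0.4]
opening: 0.937
grasp_force: 0.0
```

>>> apply_moves(plan="0 0 -0.2 0 0 0;0 0 -0.6 0 0 0;0 0 -0.75 0 0 0;0 0 -0.75 0 0 0;0 0 -0.75 0 0 0;0 0 -0.75 0 0 0;0 0 -0.5 0 0 0;0 0 -0.3 0 0 0")

```text
time_s: 8.37
position: [0.459, 0.0049, 0.3343]
tcp_rot: [[-0.001, 1.0, 0.006], [1.0, 0.001, -0.001], [-0.001, 0.006, -1.0]]
force: [0.6, -0.8, -1.1]
opening: 1.004
grasp_force: 0.0
```

>>> apply_moves(plan="-0.67 0.24 0 0 0 0;-0.67 0.24 0 0 0 0;-0.67 0.24 0 0 0 0;-0.67 0.24 0 0 0 0;-0.67 0.24 0 0 0 0;-0.67 0.24 0 0 0 0;-0.67 0.24 0 0 0 0;-0.67 0.24 0 0 0 0;-0.67 0.24 0 0 0 0;-0.67 0.24 0 0 0 0")

```text
time_s: 9.2
position: [0.578, -0.3313, 0.3301]
tcp_rot: [[-0.0, 1.0, -0.001], [1.0, 0.0, 0.001], [0.001, -0.001, -1.0]]
force: [0.7, 0.7, 0.1]
opening: 0.997
grasp_force: 0.0
```

>>> apply_moves(plan="0 0 0 0 0 0;0 0 0 0 0 0")

```text
time_s: 9.37
position: [0.5776, -0.3315, 0.329]
tcp_rot: [[0.002, 1.0, -0.001], [1.0, -0.002, 0.001], [0.001, -0.001, -1.0]]
force: [0.4, -0.5, -0.5]
opening: 0.998
grasp_force: 0.0
```

```bash
cat >> h.py <<'E'
import json
def shot(name):
    s=bot.read_state();im=capture("wrist")
    json.dump({k:np.array(s[k]).tolist() for k in("position","tcp_rot")},open(name+".json","w"));cv2.imwrite(f"pics/{name}.png",im[:,:,::-1])
    print(s["time_s"],np.round(s["position"],4)); return im[:,:,::-1]
def load(name): return cam("wrist",{k:np.array(v) for k,v in json.load(open(name+".json")).items()})
E
python3 - <<'E'
from h import *
im=shot("w2"); t=capture("top")[:,:,::-1]
a=cv2.resize(im[60:340,190:390],(430,600),interpolation=cv2.INTER_CUBIC)
b=cv2.resize(t[190:275,220:290],(370,449),interpolation=cv2.INTER_CUBIC)
o=np.zeros((600,800,3),np.uint8);o[:,:430]=a;o[:449,430:]=b;cv2.imwrite("pics/w2b.png",o)
E
```

```text
9.3667 [ 0.5776 -0.3315  0.329 ]
```

View pics/w2b.png

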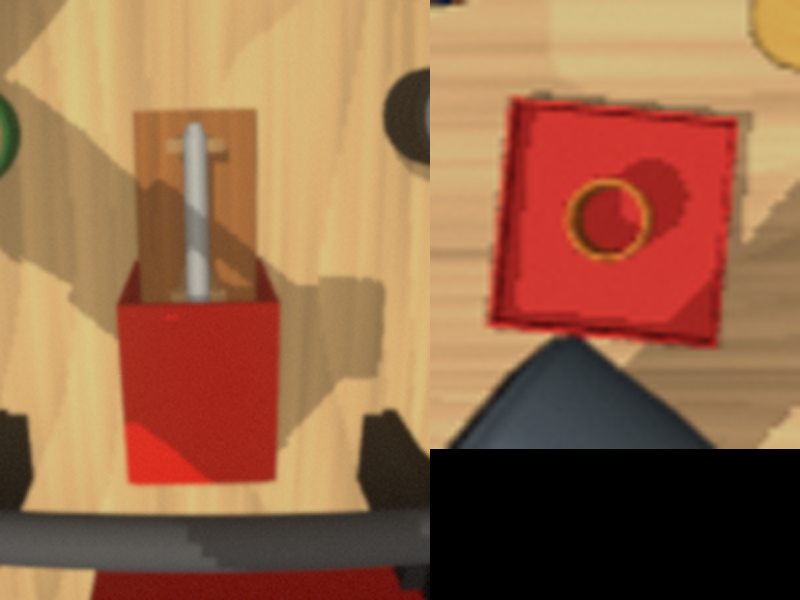

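```bash
python3 - <<'E'
from h import *
c=load("w2");np.set_printoptions(precision=4,suppress=True)
W=lambda u,v,z:world(c,190+(u-.6)/2.15,60+(v-.6)/2.143,z)[:2]
for n,z,L in[("tip",.076,[(195,123)]),("sh",.075,[(195.7,150),(197.5,290)]),("roof",.124,[(119,305),(278,299),(275,479),(129,484)]),("plank",.01,[(134,112),(255,110)])]:
    print(n,*[W(*l,z) for l in L])
E
```

```text
tip [ 0.5781 -0.2508]
sh [ 0.5785 -0.2669] [ 0.5795 -0.3528]
roof [ 0.5364 -0.3487] [ 0.6234 -0.3454] [ 0.6262 -0.4579] [ 0.5379 -0.4612]
plank [ 0.5366 -0.2433] [ 0.6188 -0.242 ]
```

>>> apply_moves(plan="0.13 0.03 0.4 0 0 -0.003;0 0 0.75 0 0 0;0 0 0.75 0 0 0;0 0 0.75 0 0 0;0 0 0.75 0 0 0;0 0 0.75 0 0 0;0 0 0.5 0 0 0;0 0 0.3 0 0 0;0 0 0.2 0 0 0;0 0 0.1 0 0 0", gripper=0)

```text
time_s: 10.3
position: [0.5788, -0.3214, 0.0671]
tcp_rot: [[-0.021, 1.0, -0.002], [1.0, 0.021, 0.002], [0.002, -0.002, -1.0]]
force: [0.5, 0.4, -0.1]
opening: 0.506
grasp_force: 0.0
```

>>> apply_moves(plan="0 0 0 0 0 0;0 0 0 0 0 0;0 0 0 0 0 0;0 0 0 0 0 0")

```text
time_s: 10.63
position: [0.5803, -0.3239, 0.0697]
tcp_rot: [[-0.02, 1.0, 0.002], [1.0, 0.02, -0.002], [-0.002, 0.002, -1.0]]
force: [0.3, 0.1, 0.1]
opening: 0.502
grasp_force: 0.0
```

>>> apply_moves(plan="0 0 0.08 0 0 0;0 0 0 0 0 0;0 0 0 0 0 0;0 0 0 0 0 0")

```text
time_s: 10.97
position: [0.5794, -0.3233, 0.0641]
tcp_rot: [[-0.019, 1.0, 0.0], [1.0, 0.019, 0.0], [0.0, 0.0, -1.0]]
force: [0.4, 0.9, 0.6]
opening: 0.498
grasp_force: 0.0
```

>>> apply_moves(plan="0 0 0 0 0 0;0 0 0 0 0 0;0 0 0 0 0 0;0 0 0 0 0 0;0 0 0 0 0 0;0 0 0 0 0 0;0 0 0 0 0 0;0 0 0 0 0 0", gripper=-1)

```text
time_s: 11.63
position: [0.5785, -0.3232, 0.0639]
tcp_rot: [[-0.02, 1.0, -0.002], [1.0, 0.02, 0.001], [0.001, -0.002, -1.0]]
force: [-3.4, -1.1, 2.0]
opening: 0.152
grasp_force: 30.0
```

>>> apply_moves(plan="0 0 -0.1 0 0 0;0 0 -0.1 0 0 0;0 0 -0.1 0 0 0;0 0 -0.1 0 0 0;0 0 0 0 0 0;0 0 0 0 0 0")

```text
time_s: 12.13
position: [0.5799, -0.3235, 0.0848]
tcp_rot: [[-0.019, 1.0, 0.001], [1.0, 0.019, -0.001], [-0.001, 0.001, -1.0]]
force: [-0.3, -0.9, -1.9]
opening: 0.151
grasp_force: 30.0
```

```bash
python3 - <<'E'
from h import *
s=bot.read_state();print(s["force"],s["moment"])
im=shot("w3"); t=capture("side")[:,:,::-1]
a=cv2.resize(im[60:340,190:390],(430,600),interpolation=cv2.INTER_CUBIC)
b=cv2.resize(t[130:215,280:350],(370,449),interpolation=cv2.INTER_CUBIC)
o=np.zeros((600,800,3),np.uint8);o[:,:430]=a;o[:449,430:]=b;cv2.imwrite("pics/w3b.png",o)
E
```

```text
[-0.3187733  -0.86921298 -1.90101355] [-0.01594851 -0.16078054 -0.01036624]
12.1333 [ 0.5799 -0.3235  0.0848]
```

View pics/w3b.png

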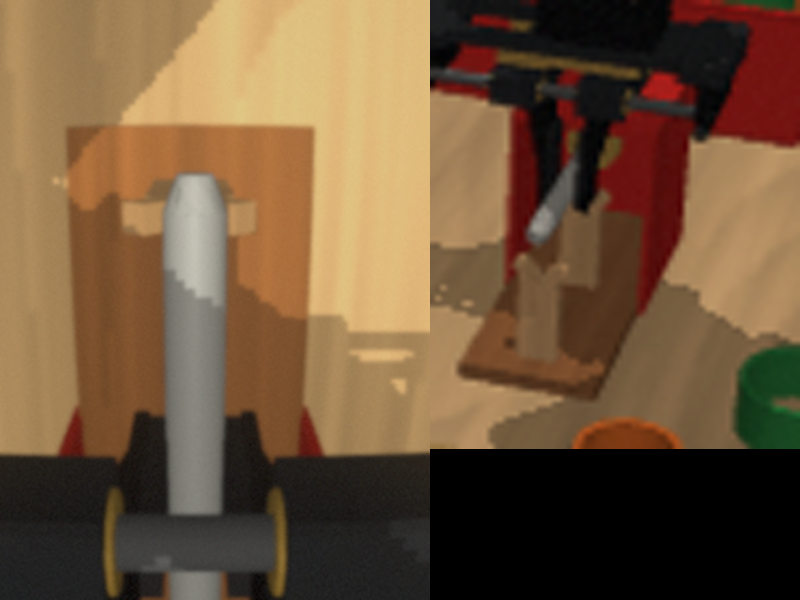

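```bash
python3 - <<'E'
from h import *
c=cam("side")
for z in(.086,.096,.106):print(z,pix(c,[.5785,-.251,z]))
c=load("w3");
for z in(.086,.096,.106):print(z,(pix(c,[.5785,-.251,z])-[190,60])*2.147)
E
```

```text
0.086 [298.87645697 177.63128319]
0.096 [298.99584064 174.70164792]
0.106 [299.11631627 171.74521675]
0.086 [191.34596319 167.33674309]
0.096 [191.2439204  170.78418539]
0.106 [191.12766756 174.7167637 ]
```

>>> apply_moves(plan="0.1 0 0 0 0 0;0.25 0 0 0 0 0;0.25 0 0 0 0 0;0.25 0 0 0 0 0;0.25 0 0 0 0 0;0.25 0 0 0 0 0;0.25 0 0 0 0 0;0.25 0 0 0 0 0;0.25 0 0 0 0 0;0.25 0 0 0 0 0")

```text
time_s: 13.07
position: [0.5771, -0.2045, 0.0841]
tcp_rot: [[-0.02, 1.0, 0.0], [1.0, 0.02, -0.0], [-0.0, 0.0, -1.0]]
force: [-0.0, 0.1, -1.4]
opening: 0.146
grasp_force: 30.0
```

>>> apply_moves(plan="0.1 0 0 0 0 0;0 0 0 0 0 0;0 0 0 0 0 0")

```text
time_s: 13.32
position: [0.5773, -0.2008, 0.0841]
tcp_rot: [[-0.02, 1.0, 0.0], [1.0, 0.02, -0.001], [-0.001, 0.0, -1.0]]
force: [0.0, 0.5, -1.2]
opening: 0.146
grasp_force: 30.0
```

>>> apply_moves(plan="0 0 -0.3 0 0 0;0 0 -0.6 0 0 0;0 0 -0.7 0 0 0;0 0 -0.7 0 0 0;0 0 -0.7 0 0 0;0 0 -0.3 0 0 0;0.3 -0.1 0 0 0 0;0.6 -0.2 0 0 0 0;0.7 -0.23 0 0 0 0;0.7 -0.23 0 0 0 0")

```text
time_s: 14.15
position: [0.5366, -0.087, 0.2493]
tcp_rot: [[-0.016, 1.0, 0.001], [1.0, 0.016, -0.001], [-0.001, 0.001, -1.0]]
force: [0.5, 0.7, -1.6]
opening: 0.15
grasp_force: 30.0
```

>>> apply_moves(plan="0.7 -0.23 0 0 0 0;0.7 -0.23 0 0 0 0;0.7 -0.23 0 0 0 0;0.7 -0.23 0 0 0 0;0.7 -0.23 0 0 0 0;0.7 -0.23 0 0 0 0;0.7 -0.23 0 0 0 0;0.6 -0.2 0 0 0 0;0.4 -0.2 0 0 0 0;0.2 -0.1 0 0 0 0")

```text
time_s: 14.98
position: [0.4245, 0.218, 0.2493]
tcp_rot: [[-0.021, 1.0, 0.0], [1.0, 0.021, 0.001], [0.001, 0.0, -1.0]]
force: [0.1, -0.0, -1.0]
opening: 0.149
grasp_force: 30.0
```

>>> apply_moves(plan="0 0 0 0 0 0;0 0 0 0 0 0;0 0 0 0 0 0")

```text
time_s: 15.23
position: [0.4265, 0.2151, 0.2491]
tcp_rot: [[-0.018, 1.0, 0.001], [1.0, 0.018, -0.001], [-0.001, 0.001, -1.0]]
force: [-0.2, 0.2, -0.9]
opening: 0.15
grasp_force: 30.0
```

```bash
python3 - <<'E'
from h import *
im=shot("w4")
cv2.imwrite("pics/w4b.png",cv2.resize(im[0:300,140:440],(600,600),interpolation=cv2.INTER_CUBIC))
E
```

```text
15.2333 [0.4265 0.2151 0.2491]
```

View pics/w4b.png

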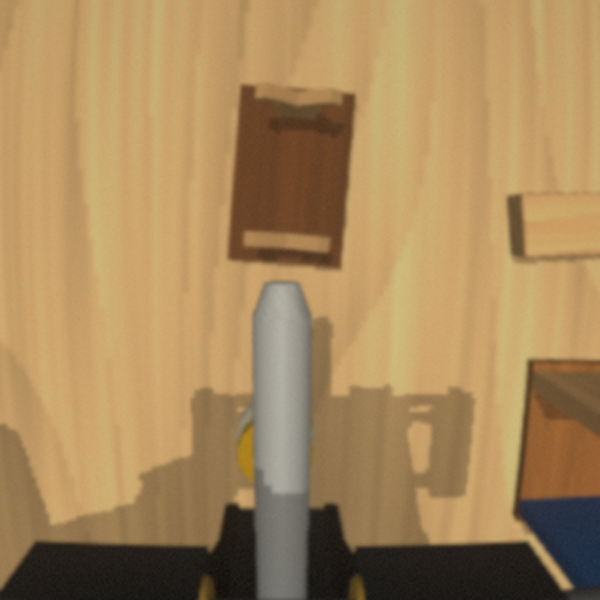

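```bash
python3 - <<'E'
from h import *
c=load("w4");np.set_printoptions(precision=4,suppress=True)
W=lambda u,v,z:world(c,140+(u-.5)/2,(v-.5)/2,z)[:2]
Q=np.array([W(*l,.01) for l in[(242,85),(355,93),(340,268),(229,259)]]);print(Q,Q.mean(0),np.degrees(np.arctan2(*(Q[1]-Q[0])[::-1])),np.degrees(np.arctan2(*(Q[2]-Q[3])[::-1])),np.degrees(np.arctan2(-(Q[0]-Q[3])[0],(Q[0]-Q[3])[1])),np.degrees(np.arctan2(-(Q[1]-Q[2])[0],(Q[1]-Q[2])[1])))
print(W(287.5,240,.069),W(299,88,.069))
print("spindle",W(281,283,.26),W(282,480,.26))
E
```

```text
[[0.4004 0.3891]
 [0.4689 0.3859]
 [0.4624 0.2758]
 [0.3942 0.2801]] [0.4315 0.3327] -2.7092189484644873 -3.5708043728036967 -3.270606440164244 -3.4019666518303775
[0.4291 0.2934] [0.4335 0.3747]
spindle [0.4257 0.2869] [0.4269 0.2379]
```

>>> apply_moves(plan="0 0 0 0 0 0.0121;0.5 -0.04 0 0 0 0;0.6 0 0 0 0 0;0.6 0 0 0 0 0;0.47 0 0 0 0 0;0.2 0 0 0 0 0;0 0 0.7 0 0 0;0 0 0.7 0 0 0;0 0 0.6 0 0 0;0 0 0.5 0 0 0")

```text
time_s: 16.12
position: [0.4302, 0.3329, 0.122]
tcp_rot: [[0.058, 0.998, -0.002], [0.998, -0.058, -0.002], [-0.002, -0.002, -1.0]]
force: [0.7, 0.6, -0.5]
opening: 0.151
grasp_force: 30.0
```

>>> apply_moves(plan="0 0 0.4 0 0 0;0 0 0.3 0 0 0;0 0 0.2 0 0 0;0 0 0.1 0 0 0;0 0 0 0 0 0;0 0 0 0 0 0;0 0 0 0 0 0")

```text
time_s: 16.7
position: [0.4311, 0.3349, 0.0751]
tcp_rot: [[0.057, 0.998, 0.002], [0.998, -0.057, 0.001], [0.001, 0.002, -1.0]]
force: [0.1, -0.4, -0.7]
opening: 0.153
grasp_force: 30.0
```

Position matches; lower to the rests gently.

>>> apply_moves(plan="0 0 0.15 0 0 0;0 0 0.1 0 0 0;0 0 0.06 0 0 0;0 0 0.06 0 0 0;0 0 0.04 0 0 0;0 0 0 0 0 0;0 0 0 0 0 0;0 0 0 0 0 0")

```text
time_s: 17.37
position: [0.4302, 0.3348, 0.0536]
tcp_rot: [[0.057, 0.998, 0.0], [0.998, -0.057, 0.0], [0.0, 0.0, -1.0]]
force: [-0.0, -0.0, -0.8]
opening: 0.149
grasp_force: 30.0
```

>>> apply_moves(plan="0 0 0.03 0 0 0;0 0 0.03 0 0 0;0 0 0 0 0 0;0 0 0 0 0 0")

```text
time_s: 17.7
position: [0.4306, 0.3349, 0.0509]
tcp_rot: [[0.057, 0.998, 0.001], [0.998, -0.057, 0.0], [0.001, 0.001, -1.0]]
force: [0.1, -0.5, 1.2]
opening: 0.15
grasp_force: 30.0
```

>>> apply_moves(plan="0 0 0 0 0 0;0 0 0 0 0 0;0 0 0 0 0 0;0 0 0 0 0 0;0 0 0 0 0 0", gripper=0)

```text
time_s: 18.12
position: [0.43, 0.3347, 0.0504]
tcp_rot: [[0.057, 0.998, -0.0], [0.998, -0.057, -0.0], [-0.0, -0.0, -1.0]]
force: [-0.6, 0.8, 0.3]
opening: 0.434
grasp_force: 0.0
```

>>> apply_moves(plan="0 0 -0.2 0 0 0;0 0 -0.5 0 0 0;0 0 -0.7 0 0 0;0 0 -0.6 0 0 0;-0.4 0 0 0 0 0;-0.6 0 0 0 0 0;-0.5 0 0 0 0 0;-0.16 0 0 0 0 0;0 0 0 0 0 0;0 0 0 0 0 0")

```text
time_s: 18.95
position: [0.426, 0.2521, 0.151]
tcp_rot: [[0.058, 0.998, 0.001], [0.998, -0.058, 0.001], [0.001, 0.001, -1.0]]
force: [-0.2, 1.0, -0.4]
opening: 0.499
grasp_force: 0.0
```

>>> apply_moves(plan="0 0 0.5 0 0 0;0 0 0.6 0 0 0;0 0 0.5 0 0 0;0 0 0.3 0 0 0;0 0 0.2 0 0 0;0 0 0.06 0 0 0;0 0 0 0 0 0;0 0 0 0 0 0;0 0 0 0 0 0")

```text
time_s: 19.7
position: [0.4262, 0.2524, 0.0435]
tcp_rot: [[0.056, 0.998, 0.002], [0.998, -0.056, 0.001], [0.001, 0.002, -1.0]]
force: [0.4, 0.3, 0.0]
opening: 0.502
grasp_force: 0.0
```

>>> apply_moves(plan="0 0 0 0 0 0;0 0 0 0 0 0;0 0 0 0 0 0;0 0 0 0 0 0;0 0 0 0 0 0;0 0 0 0 0 0;0 0 0 0 0 0", gripper=-1)

```text
time_s: 20.28
position: [0.4256, 0.2518, 0.0427]
tcp_rot: [[0.057, 0.998, 0.0], [0.998, -0.057, 0.0], [0.0, 0.0, -1.0]]
force: [-0.2, -0.1, 1.0]
opening: 0.218
grasp_force: 30.0
```

>>> apply_moves(plan="0 0 -0.1 0 0 0;0 0 -0.2 0 0 0;0 0 -0.5 0 0 0;0 0 -0.6 0 0 0;0 0 -0.6 0 0 0;0 0 -0.6 0 0 0;0 0 -0.4 0 0 0;0 0 -0.2 0 0 0;0 0 0 0 0 -0.0088;0 0 0 0 0 -0.0088")

```text
time_s: 21.12
position: [0.4256, 0.2519, 0.2045]
tcp_rot: [[-0.057, 0.998, 0.003], [0.998, 0.057, 0.001], [0.001, 0.003, -1.0]]
force: [0.2, 0.4, -1.3]
opening: 0.219
grasp_force: 30.0
```

>>> apply_moves(plan="-0.3 0.23 0 0 0 0;-0.6 0.45 0 0 0 0;-0.6 0.45 0 0 0 0;-0.6 0.45 0 0 0 0;-0.6 0.45 0 0 0 0;-0.6 0.45 0 0 0 0;-0.6 0.45 0 0 0 0;-0.6 0.45 0 0 0 0;-0.6 0.4 0 0 0 0;-0.5 0.3 0 0 0 0")

```text
time_s: 21.95
position: [0.6456, -0.0192, 0.2032]
tcp_rot: [[-0.053, 0.999, 0.001], [0.999, 0.053, -0.001], [-0.001, 0.001, -1.0]]
force: [-0.3, 0.5, -1.7]
opening: 0.227
grasp_force: 30.0
```

>>> apply_moves(plan="0 0 0 0 0 0;0 0 0 0 0 0;0 0 0 0 0 0;0 0 0 0 0 0")

```text
time_s: 22.28
position: [0.643, -0.0155, 0.2026]
tcp_rot: [[-0.055, 0.998, -0.002], [0.998, 0.055, 0.001], [0.001, -0.002, -1.0]]
force: [0.8, -0.3, -1.1]
opening: 0.216
grasp_force: 30.0
```

```bash
python3 - <<'E'
from h import *
im=shot("w5"); t=capture("side")[:,:,::-1]; cv2.imwrite("pics/s5.png",t)
# project spindle points into side to centre a crop
s=bot.read_state();p=np.array(s["position"])-.019*np.array(s["tcp_rot"])[:,2];R=np.array(s["tcp_rot"]);print(s["tcp_rot"],s["moment"])
c=cam("side")
q=[pix(c,p+R[:,0]*d) for d in(-.035,.015,.155)];print(q)
u,v=[int(x) for x in (q[0]+q[2])/2]
o=np.zeros((600,800,3),np.uint8)
o[:,:440]=cv2.resize(im[0:300,170:390],(440,600),interpolation=cv2.INTER_CUBIC)
o[:400,440:]=cv2.resize(t[v-50:v+50,u-45:u+45],(360,400),interpolation=cv2.INTER_CUBIC);print(u-45,v-50)
cv2.imwrite("pics/w5b.png",o)
E
```

```text
22.2833 [ 0.643  -0.0155  0.2026]
[[-5.55399210e-02  9.98456182e-01 -7.55037887e-04]
 [ 9.98456399e-01  5.55401801e-02  3.26726974e-04]
 [ 3.68157507e-04 -7.35726020e-04 -9.99999662e-01]] [-0.00970464 -0.10894423 -0.00059049]
[array([251.13016078, 161.53502759]), array([244.01385637, 170.58161017]), array([220.40059589, 200.59990318])]
190 131
```

View pics/w5b.png

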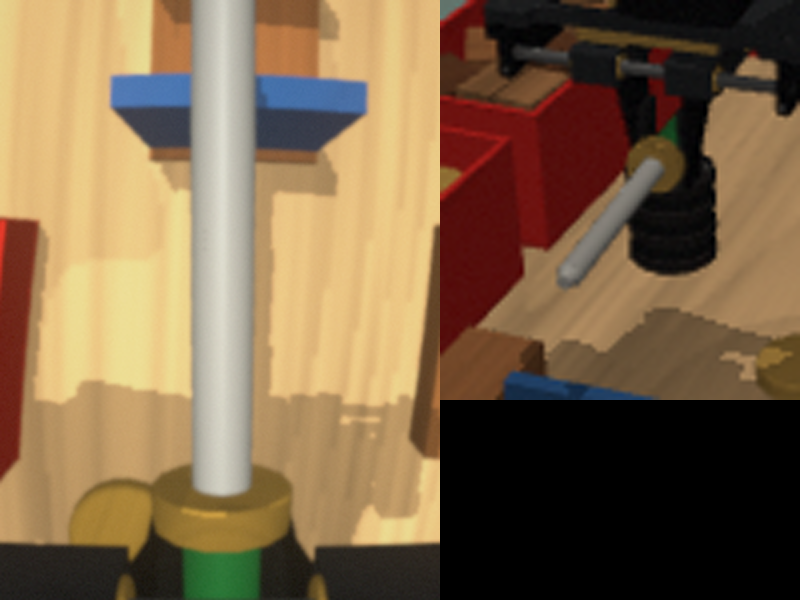

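```bash
python3 - <<'E'
from h import *
c=load("w5");np.set_printoptions(precision=4,suppress=True)
W=lambda u,v,z:world(c,170+(u-.5)/2,(v-.5)/2,z)[:2]
a,b,e,f=[W(*l,.135) for l in[(112,107),(367,112),(113,75),(366,82)]]
print(a,b,e,f,"outer mid",(a+b)/2,"yaw",np.degrees(np.arctan2(*(b-a)[::-1])),np.degrees(np.arctan2(*(f-e)[::-1])),np.linalg.norm(b-a),np.linalg.norm(f-e),"inner mid",(e+f)/2)
for z in(.2216,): print("shaft",W(223,2,z),W(223,200,z),W(222.7,460,z))
s=json.load(open("w5.json"));print(s["tcp_rot"])
cs=cam("side")
p=np.array(s["position"])+[0,0,.019];R=np.array(s["tcp_rot"])
for d in(.025,.155):
  for dz in(-.005,0,.005):print(d,dz,pix(cs,p+R[:,0]*d+[0,0,dz]))
E
```

```text
[0.5983 0.1112] [0.6875 0.1151] [0.5979 0.1231] [0.6866 0.1263] outer mid [0.6429 0.1132] yaw 2.5236880184176917 2.056636599159847 0.08928875717670039 0.08873907162557709 inner mid [0.6423 0.1247]
shaft [0.6364 0.1209] [0.639  0.0751] [0.6423 0.0155]
[[-0.054944011392555496, 0.9984882456493801, -0.0015423722372021526], [0.9984891944074309, 0.05494500906948509, 0.0006120702196603766], [0.0006958905764045188, -0.0015064124194783647, -0.9999986232280164]]
0.025 -0.005 [242.7774 174.413 ]
0.025 0 [242.6906 172.5327]
0.025 0.005 [242.6032 170.6414]
0.155 -0.005 [220.7345 202.6515]
0.155 0 [220.5644 200.6256]
0.155 0.005 [220.3932 198.5864]
```

>>> apply_moves(plan="-0.4 0.104 0 0 0 0.0011;-0.5 0 0 0 0 0;-0.22 0 0 0 0 0;0 0 0 0 0 0;0 0 0.5 0 0 0;0 0 0.6 0 0 0;0 0 0.6 0 0 0;0 0 0.4 0 0 0;0 0 0.22 0 0 0;0 0 0 0 0 0")

```text
time_s: 23.22
position: [0.6499, -0.0705, 0.0837]
tcp_rot: [[-0.048, 0.999, -0.006], [0.999, 0.048, 0.002], [0.003, -0.006, -1.0]]
force: [-0.8, 0.4, -1.3]
opening: 0.22
grasp_force: 30.0
```

>>> apply_moves(plan="0 0 0 0 0 0;0 0 0 0 0 0;0 0 0 0 0 0")

```text
time_s: 23.47
position: [0.6536, -0.0725, 0.0886]
tcp_rot: [[-0.047, 0.999, 0.004], [0.999, 0.047, -0.001], [-0.001, 0.004, -1.0]]
force: [1.1, -0.4, -0.9]
opening: 0.221
grasp_force: 30.0
```

```bash
python3 - <<'E'
from h import *
c=cam("side");t=capture("side")[:,:,::-1];cv2.imwrite("pics/s6.png",t)
L=[]
for i in range(6):
    s=bot.read_state();L.append(np.r_[s["position"],np.array(s["tcp_rot"])[:,0]]);capture("side")
L=np.array(L);print(L.mean(0),L.std(0))
p=L.mean(0)[:3]+[0,0,.019];d=L.mean(0)[3:]
print(pix(c,p+d*.155),pix(c,[.6429,.1132,.105]))
E
```

```text
[ 6.52920757e-01 -7.25495615e-02  8.78278226e-02 -4.69619671e-02
  9.98896427e-01 -6.58072004e-04] [3.52557618e-04 1.95396655e-05 4.54990242e-04 8.29570854e-05
 4.05998536e-06 2.49920997e-04]
[230.58924969 228.97530459] [225.94047469 237.28425101]
```

>>> apply_moves(plan="0 0 -0.4 0 0 0;0 0 -0.6 0 0 0;0 0 -0.6 0 0 0;0 0 -0.5 0 0 0;0 0 -0.2 0 0 0;0.3 0 0 0 0 0;0.5 -0.04 0 0 0 0;0.32 0 0 0 0 0;0 0 0 0 0 0;0 0 0 0 0 0")

```text
time_s: 24.65
position: [0.6464, -0.0147, 0.1998]
tcp_rot: [[-0.05, 0.999, -0.003], [0.999, 0.05, 0.0], [0.0, -0.003, -1.0]]
force: [-0.8, -0.3, -1.4]
opening: 0.22
grasp_force: 30.0
```

>>> apply_moves(plan="0 0 0 0 0 0;0 0 0 0 0 0;0 0 0 0 0 0;0 0 0 0 0 0;0 0 0 0 0 0;0 0 0 0 0 0")

```text
time_s: 25.15
position: [0.6476, -0.017, 0.2015]
tcp_rot: [[-0.046, 0.999, 0.0], [0.999, 0.046, -0.0], [-0.0, 0.0, -1.0]]
force: [-0.5, -0.4, -0.6]
opening: 0.218
grasp_force: 30.0
```

```bash
python3 - <<'E'
from h import *
for i in range(4): im=shot("w6")
o=np.zeros((600,800,3),np.uint8)
o[:300]=cv2.resize(im[30:90,215:375],(800,300),interpolation=cv2.INTER_CUBIC)
o[300:]=cv2.resize(im[190:250,215:375],(800,300),interpolation=cv2.INTER_CUBIC)
cv2.imwrite("pics/w6b.png",o)
E
```

```text
25.15 [ 0.6476 -0.017   0.2015]
25.2 [ 0.6476 -0.0169  0.2016]
25.25 [ 0.6476 -0.0168  0.2016]
25.3 [ 0.6476 -0.0167  0.2016]
```

View pics/w6b.png

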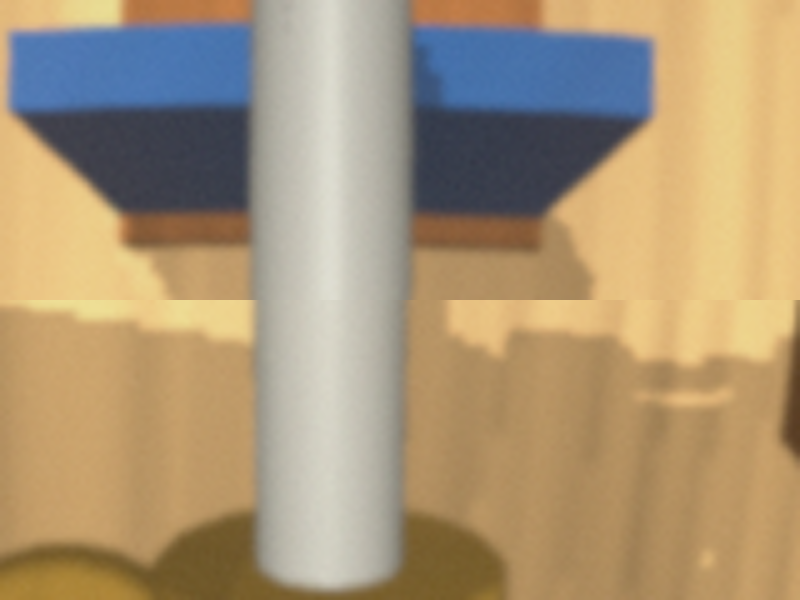

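```bash
python3 - <<'E'
from h import *
c=load("w6");np.set_printoptions(precision=4,suppress=True)
W=lambda u,v,z,o=30:world(c,215+(u-2)/5,o+(v-2)/5,z)[:2]
Y=lambda a,b:np.degrees(np.arctan2(*(b-a)[::-1]))
for L,z in([(11,112),(653,119)],.135),([(10,33),(653,39)],.135),([(122,245),(540,248)],.012):
    a,b=[W(*l,z) for l in L];print(a,b,(a+b)/2,Y(a,b),np.linalg.norm(b-a))
z=.2206;p=W(331,80,z);q=W(331,240,z);r=W(330.5,240,z,190);print("shaft",p,q,r,"at .113",r+(p-r)*(.113-r[1])/(p-r)[1], np.degrees(np.arctan2(-(p-r)[0],(p-r)[1])))
E
```

```text
[0.5979 0.1111] [0.6873 0.1144] [0.6426 0.1127] 2.0948755228524454 0.08946029256377973
[0.5971 0.1229] [0.6868 0.1263] [0.642  0.1246] 2.177984579944916 0.08978221626826796
[0.5986 0.1047] [0.6874 0.1082] [0.643  0.1064] 2.3138137127481677 0.0889017217606969
shaft [0.643  0.0982] [0.6437 0.0837] [0.6471 0.0104] at .113 [0.6423 0.113 ] 2.697108280146923
```

>>> apply_moves(plan="-0.4 -0.014 0 0 0 0.0011;-0.5 0 0 0 0 0;-0.22 0 0 0 0 0;0 0 0.4 0 0 0;0 0 0.6 0 0 0;0 0 0.5 0 0 0;0 0 0.4 0 0 0;0 0 0.25 0 0 0;0 0 0.1 0 0 0;0 0 0.05 0 0 0")

```text
time_s: 26.18
position: [0.6491, -0.0724, 0.0859]
tcp_rot: [[-0.04, 0.999, -0.001], [0.999, 0.04, 0.0], [0.001, -0.001, -1.0]]
force: [-0.5, -0.4, -0.2]
opening: 0.226
grasp_force: 30.0
```

>>> apply_moves(plan="0 0 0 0 0 0;0 0 0 0 0 0;0 0 0 0 0 0;0 0 0 0 0 0;0 0 0 0 0 0;0 0 0 0 0 0")

```text
time_s: 26.68
position: [0.6496, -0.0726, 0.0872]
tcp_rot: [[-0.04, 0.999, 0.001], [0.999, 0.04, -0.0], [-0.0, 0.001, -1.0]]
force: [-0.5, -0.5, -0.6]
opening: 0.221
grasp_force: 30.0
```

>>> apply_moves(plan="0.1 -0.008 0 0 0 0;0.1 0 0 0 0 0;0.1 0 0 0 0 0;0.1 0 0 0 0 0;0.1 0 0 0 0 0;0.1 0 0 0 0 0;0.1 0 0 0 0 0;0.1 0 0 0 0 0;0 0 0 0 0 0;0 0 0 0 0 0")

```text
time_s: 27.52
position: [0.6472, -0.0322, 0.0865]
tcp_rot: [[-0.041, 0.999, -0.0], [0.999, 0.041, -0.0], [-0.0, -0.0, -1.0]]
force: [0.4, 0.4, -2.2]
opening: 0.219
grasp_force: 30.0
```

>>> apply_moves(plan="0.1 0 0 0 0 0;0.12 0 0 0 0 0;0.12 0 0 0 0 0;0.12 0 0 0 0 0;0.12 0 0 0 0 0;0.12 0 0 0 0 0;0.12 0 0 0 0 0;0.1 0 0 0 0 0;0 0 0 0 0 0;0 0 0 0 0 0")

```text
time_s: 28.35
position: [0.6454, 0.0138, 0.0866]
tcp_rot: [[-0.041, 0.999, -0.0], [0.999, 0.041, -0.0], [-0.0, -0.0, -1.0]]
force: [-0.0, 0.1, -1.7]
opening: 0.218
grasp_force: 30.0
```

>>> apply_moves(plan="0.1 0 0 0 0 0;0.1 0 0 0 0 0;0.1 0 0 0 0 0;0.1 0 0 0 0 0;0.1 0 0 0 0 0;0.1 0 0 0 0 0;0.1 0 0 0 0 0;0.1 0 0 0 0 0;0 0 0 0 0 0;0 0 0 0 0 0")

```text
time_s: 29.18
position: [0.6438, 0.0538, 0.0866]
tcp_rot: [[-0.041, 0.999, 0.0], [0.999, 0.041, -0.0], [-0.0, 0.0, -1.0]]
force: [0.3, -0.2, -1.3]
opening: 0.219
grasp_force: 30.0
```

>>> apply_moves(plan="0.08 0 0 0 0 0;0.08 0 0 0 0 0;0.08 0 0 0 0 0;0.08 0 0 0 0 0;0.08 0 0 0 0 0;0.08 0 0 0 0 0;0 0 0 0 0 0;0 0 0 0 0 0")

```text
time_s: 29.85
position: [0.6428, 0.0777, 0.0865]
tcp_rot: [[-0.041, 0.999, -0.0], [0.999, 0.041, -0.0], [-0.0, -0.0, -1.0]]
force: [0.2, 0.2, -1.2]
opening: 0.217
grasp_force: 30.0
```

Through freely; about 10 mm remaining until the collar contacts.

>>> apply_moves(plan="0.06 0 0 0 0 0;0.06 0 0 0 0 0;0.04 0 0 0 0 0;0 0 0 0 0 0;0 0 0 0 0 0")

```text
time_s: 30.27
position: [0.6425, 0.0855, 0.0866]
tcp_rot: [[-0.04, 0.999, -0.0], [0.999, 0.04, -0.0], [-0.0, -0.0, -1.0]]
force: [0.2, 0.7, -1.3]
opening: 0.224
grasp_force: 30.0
```

>>> apply_moves(plan="0.03 0 0 0 0 0;0.03 0 0 0 0 0;0.02 0 0 0 0 0;0 0 0 0 0 0;0 0 0 0 0 0")

```text
time_s: 30.68
position: [0.6424, 0.0877, 0.0864]
tcp_rot: [[-0.041, 0.999, -0.0], [0.999, 0.041, -0.003], [-0.003, -0.0, -1.0]]
force: [0.1, -5.0, -1.3]
opening: 0.217
grasp_force: 30.0
```

>>> apply_moves(plan="0.02 0 0 0 0 0;0 0 0 0 0 0;0 0 0 0 0 0")

```text
time_s: 30.93
position: [0.6424, 0.0877, 0.0864]
tcp_rot: [[-0.041, 0.999, -0.0], [0.999, 0.041, -0.004], [-0.004, -0.0, -1.0]]
force: [0.2, -6.4, -1.9]
opening: 0.22
grasp_force: 30.0
```

>>> apply_moves(plan="0 0 0 0 0 0;0 0 0 0 0 0;0 0 0 0 0 0;0 0 0 0 0 0;0 0 0 0 0 0;0 0 0 0 0 0", gripper=0)

```text
time_s: 31.43
position: [0.6424, 0.0907, 0.0867]
tcp_rot: [[-0.04, 0.999, 0.0], [0.999, 0.04, 0.0], [0.0, 0.0, -1.0]]
force: [-0.7, -0.2, 0.2]
opening: 0.487
grasp_force: 0.0
```

>>> apply_moves(plan="0 0 -0.2 0 0 0;0 0 -0.4 0 0 0;0 0 -0.6 0 0 0;0 0 -0.6 0 0 0;0 0 -0.6 0 0 0;-0.3 0 -0.3 0 0 0;-0.6 0 0 0 0 0;-0.6 0 0 0 0 0;-0.3 0 0 0 0 0;0 0 0 0 0 0")

```text
time_s: 32.27
position: [0.6463, -0.0028, 0.2222]
tcp_rot: [[-0.036, 0.999, 0.001], [0.999, 0.036, -0.001], [-0.001, 0.001, -1.0]]
force: [0.2, -0.0, 0.9]
opening: 0.498
grasp_force: 0.0
```

>>> apply_moves(plan="0 0 0 0 0 0;0 0 0 0 0 0;0 0 0 0 0 0")

```text
time_s: 32.52
position: [0.6456, 0.0019, 0.2213]
tcp_rot: [[-0.041, 0.999, -0.001], [0.999, 0.041, 0.001], [0.001, -0.001, -1.0]]
force: [-0.1, -0.1, -0.7]
opening: 0.5
grasp_force: 0.0
```

```bash
python3 - <<'E'
from h import *
im=shot("w7"); t=capture("side")[:,:,::-1]
o=np.zeros((600,800,3),np.uint8)
o[:,:440]=cv2.resize(im[0:300,170:390],(440,600),interpolation=cv2.INTER_CUBIC)
o[:400,440:]=cv2.resize(t[205:305,180:270],(360,400),interpolation=cv2.INTER_CUBIC)
cv2.imwrite("pics/w7b.png",o)
E
```

```text
32.5167 [0.6456 0.0019 0.2213]
```

View pics/w7b.png

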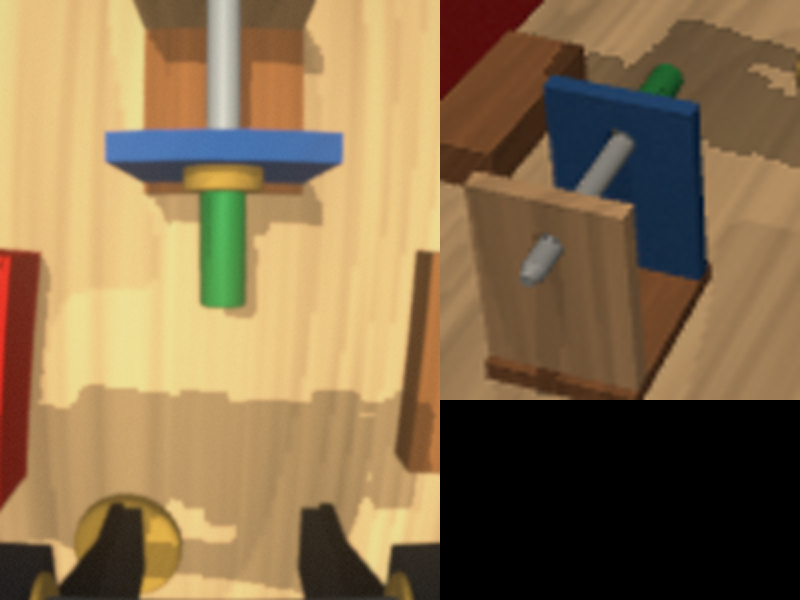

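The picture shows the collar flush against the blue cheek (crop pixel about 223,178). The tip is out through the plain cheek, and the gripper is clear of everything.

```bash
python3 -c "
from rig import bot;print(bot.hand_in())"
```

```text
the job is handed in; nothing more can be done
None
```

The job is handed in: the orange pipe stands in the red crate, the spindle is through both cheeks with its collar against the blue cheek, and the arm met none of the other things; it took about 33 s, and no verdict came back at hand-in.

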